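# Latch the cleaner bottle into its bench holder and take off its safety cap

### The arm

A 7-joint arm with a two-finger parallel gripper is mounted at the origin on the work surface. World frame = base frame: x ahead of the robot, y to its left, z up, the work surface at z = 0. Lengths are in m, angles in rad, forces in N, time in s.
With the tool pointing down it reaches from about 0.425 to 0.875 m from the base axis. Payload 8.4 kg.
Tool frame: the origin (TCP) lies at the very end of the fingers, on their centre line; the grasp point (between the pads) lies env.pinch_z behind it (env.pinch_z is the distance from the TCP to the grasp point, in m); z points along the fingers, y is the line along which they close (so a half turn about z gives the same grasp; the last joint's range is limited). The gripper opens to 85 mm and grips with 20 to 120 N. Pads are 22 mm wide; open, the fingers measure 114 mm over their backs; the gripper's body (76 mm by 85 mm) begins 54 mm behind the grasp point. The pads swing forward as they close: fully open they stand 13 mm farther back than shut.
Start: joints at [1.147, 0.333, 0.04, 1.465, -0.013, 1.343, -0.059], TCP at [0.207, -0.616, 0.231] pointing down, gripper open.
Joint ranges: [-2.58, 2.58], [-0.38, 2.09], [-1.3, 1.39], [0.25, 2.4], [-1.5, 4.64], [0.08, 2.09], [-2.65, 2.65]. Speed limits (rad/s): [2.22, 2.22, 2.79, 2.79, 3.14, 3.14, 3.14].

### API

Orientations are given as a unit quaternion [w, x, y, z].
In Python, from workcell import env, imaging gives the robot as it stands. The module is installed in compiled form; this text tells all that it offers.
- The arm moves only by the shell command python3 -m handwheel 'ROWS' [OPENING]. ROWS is JSON, a list of rows, each a list of 4 numbers: the shift along the tool's x, y, z as a fraction of full scale, then the turn about the tool's z as a fraction of full scale. A call has exactly 10 rows; each row is the pose to reach, as a shift and turn from the pose commanded when the call began, along the tool's axes at that moment; what a row does not reach only later rows make up. Full scale, the value 1, is 0.1 m for a shift and 60 degrees for a turn. A row lasts 1/12 s, in which the tool goes at most 41.7 mm and 7.16 degrees, less where a joint would pass 70% of its speed; a pose out of reach is approached as far as the arm can. A call with a number of a shift or a turn outside -1 to 1 is refused whole. A call with a gripper value outside its range is refused whole. OPENING is the finger opening in mm, from 0 to 85.4, set as the call begins (- or left out, the last holds). The fingers move at their own pace and stop on an object; the grip force is fixed at half the most. Time passes only in rows, so rows that repeat a pose let the fingers close, or fill a call up. It gives the time, the measured TCP pose, the force, the opening and the grip force at its end, in the units of the state.
- env.get_state(): the state, without advancing time (a new reading comes with each control period).
- imaging.capture(name): name is "side" or "top"; returns a dict with "image" (384x512x3 uint8, red, green, blue), "range_z" (384x512 float32, m along the optical axis (not along the pixel's ray), 0 where there is no reading), "fx", "fy", "cx", "cy" (pixels), "pose" (4x4, takes a point from camera to world coordinates). Camera axes: x right, y up, looking along -z (the intrinsics and any distortion apply to the point x, -y, -z); pixel columns grow to the right and rows downward; lengths in m; the calibration is good to about 2 mm. A picture is of the moment at which its call begins.
- env.close_job(): hands the job in; it is judged then, once.
The state is a dict: "clock": time; "joints": joint angles; "joint_vel": joint speeds; "effort": joint torques, N m; "eef_pos": TCP position; "tcp_rot": TCP orientation; "wrist_force": force on the tool from outside, world axes, zero at the start; "torque": the same for the moment, N m; "grip_width": opening from 0.0 (shut) to 1.0 (fully open); "grasp_force": force on a finger pad.
Only numpy, scipy, OpenCV 4.12 (cv2) and the standard library are available. Lean on these libraries where they do the work, as an engineer would, in place of code of your own. Each camera call takes 0.05 s, during which the arm holds its last target. There are 200 camera calls.

### The job

Open the white bottle of block cleaner so I can dip the brush: first swing the holder's raised retaining bar down across the front of the bottle until it rests in its catch, then press the red push-and-turn cap down, twist it anticlockwise (seen from above) until it is free, and lift it off. Finish still holding the cap in the gripper, level and still, about 6 cm straight above the bottle's open mouth, ready to go back on. Leave the bottle standing in its holder with the bar closed, and do not move the other things on the bench.

Things in the scene. Friction and masses are not known exactly. Their poses are not given: they have to be found in the camera images.
- holder: Fixed green steel bottle holder: foot 120 x 124 x 3 mm, side cheeks 66 high (100 at the front corners), back plate 95, front open. Origin: centre of the foot's underside. x points from the open front to the back plate, y to the catch side, z up. It keeps the bottle from turning. Bar hinge at (-50, -54, 85) mm; catch, an open-topped fork 101 high, at (-50, 52, 75) mm in this frame.
- bar (a joint): Angle of the retaining bar, rad: 0 = level across the bottle's front, resting in the catch; grows as the bar is raised, 1.57 = straight up. It swings in the plane 50 mm in front of the holder's origin, parallel to the holder's y-z. Stiff hinge (0.14 N m, so about 1 N at the grip): the bar stays where it is left.
- bar_grip (a point): Middle of the black grip at the bar's free end, 170 mm from the hinge: grip 48 mm long, 13 thick (along the holder's x), 22 wide; the bar is steel, 6 thick, 18 wide. Pinched along the holder's x, it turns between the fingers as the bar swings. Bar down: the grip is at (-50, 116, 85) mm in the holder's frame, free beyond the catch.
- bar_hinge (a point): Hinge axis of the bar, in the middle of the bar's thickness; the axis runs along the holder's x.
- bottle: Loose white square cleaner bottle, 84 x 84 mm, about 0.8 kg, blue label with a yellow band, standing in the holder (underside 3 mm above the bench, 1.5 mm play at each side). Origin: centre of its underside; axes along the holder's. Body to 128 mm, shoulder to 143, round neck 36 across up to the mouth at 183.
- bottle_mouth (a point): Centre of the mouth at the top of the neck, 183 mm above the bottle's underside; covered by the cap at the start. z up.
- cap: Red ribbed push-and-turn safety cap with a white disc on top, 54 mm across, 32 high, about 50 g. Origin: centre of its underside (rim of the skirt), z up. Fitted and locked: underside 167 mm above the bottle's underside, x along the bottle's x. Grip it round the skirt from above; nothing beside it is as high except the bar while raised.
- cap_top (a point): Centre of the cap's top, 32 mm above its underside. An inner spring holds the cap up in its lock (4 N at rest, 9 N at 6 mm, 11 N at 9 mm where it bottoms). Pressed 5 mm or more (7 is good) and kept down, it turns anticlockwise seen from above and lifts off at 40 to 80 degrees of turn (60 best; a stop near 88). Unpressed it does not turn; unturned it does not lift.
- carved_block: Bystander, loose: big carved pear-wood printing block lying flat, 300 x 240 x 24 (mm). Origin: on its underside. To be left where it is.
- red_block: Bystander, loose: smaller printing block inked red, lying flat, 220 x 160 x 22 (mm). Origin: on its underside. To be left where it is.
- ink_bowl: Bystander, loose: empty steel bowl, 100 across, 42 high, at the hinge side of the holder (mm). Origin: on its underside. To be left where it is.
- gouge: Bystander, loose: carving gouge lying flat between robot and holder, 195 long, 20 high (mm). Origin: on its underside. To be left where it is.
- brush: Bystander, loose: scrubbing brush lying flat beyond the holder, 206 long, 18 high (mm). Origin: on its underside. To be left where it is.
- mallet: Bystander, loose: wooden mallet lying on the big carved block, 216 long, 72 high (mm). Origin: on its underside. To be left where it is.
- baren: Bystander, loose: round printing pad with a handle strip, 116 across, 28 high (mm). Origin: on its underside. To be left where it is.
- ink_jar: Bystander, loose: small amber ink jar, 68 across, 75 high (mm). Origin: on its underside. To be left where it is.
Mind the look-alikes: they are no part of the job. There is more than one size of the cap; the one meant has the size given above.

How it is judged:
By the outcome, as a careful person would: the job done as asked, in the order asked, and still so for the second after the job is handed in, while the arm keeps its last pose, push and grip.
It also fails if it takes over 51 s, if anything falls off the work surface, if the arm or the gripper's body presses on something with over 40 N, if the wrist force passes 120 N, or if a joint passes its speed limit or range.

## Working session

There is one attempt and no reset: what is moved stays moved. The work goes in short steps, Python scripts to look and compute and a shell command to move; the robot and the scene stay as the last step left them, time stands still between calls to the robot, and variables do not carry over. Pictures are saved under pics/ and viewed, at most 10 in all, crops included, and the job is handed in when it is done.

```bash
mkdir -p pics; cat > h.py <<'E'
import numpy as np, cv2
from workcell import env, imaging
def snap(n,f):
    c=imaging.capture(n); cv2.imwrite(f'pics/{f}.png',c['image'][:,:,::-1]); np.savez(f'pics/{f}.npz',**c); return c
def pts(c):
    z=c['range_z']; v,u=np.mgrid[:384,:512]
    P=np.stack([(u-c['cx'])/c['fx']*z,-(v-c['cy'])/c['fy']*z,-z,np.ones_like(z)],-1)@np.array(c['pose']).T
    P=P[...,:3]; P[z==0]=np.nan; return P
E
python3 - <<'E'
from h import *
for n in('side','top'):
    c=snap(n,n+'0'); print({k:v for k,v in c.items() if k not in('image','range_z')})
s=env.get_state(); print(s, env.pinch_z)
E
```

```text
{'fx': 346.4468503303764, 'fy': 346.4468503303764, 'cx': 254.05301840901825, 'cy': 193.7113825671818, 'pose': array([[-0.71651268,  0.41423868, -0.56126277, -0.16696414],
       [-0.6973547 , -0.4051745 ,  0.59121066,  0.70478845],
       [ 0.01749296,  0.81500917,  0.57918396,  0.84488883],
       [ 0.        ,  0.        ,  0.        ,  1.        ]])}
{'fx': 494.83522774910085, 'fy': 494.83522774910085, 'cx': 264.13593348054206, 'cy': 196.4742598414294, 'pose': array([[ 0.00563301,  0.99773478, -0.06703416,  0.40328354],
       [-0.9997799 ,  0.00697394,  0.01978653,  0.02427366],
       [ 0.0202092 ,  0.06690795,  0.99755447,  1.695721  ],
       [ 0.        ,  0.        ,  0.        ,  1.        ]])}
{'clock': 0.1, 'joints': array([ 1.14678386,  0.33380833,  0.0398769 ,  1.46618216, -0.01343624,
        1.34329504, -0.05846487]), 'joint_vel': array([ 0.00044485, -0.00086406, -0.00038259, -0.00314742,  0.00109183,
       -0.00064701,  0.00183039]), 'effort': array([ 4.29737251e-03, -6.60019970e+01,  1.37026247e+00, -4.06468642e+01,
        1.69778557e-02,  9.01963154e-03,  2.83291308e-05]), 'eef_pos': array([ 0.20729042, -0.61562707,  0.2305312 ]), 'tcp_rot': array([-6.98669127e-04,  9.86840176e-01,  1.61697120e-01, -1.44909477e-04]), 'wrist_force': array([-0.13783218, -0.36579123,  0.09883031]), 'torque': array([ 0.0075111 , -0.00841829, -0.0726099 ]), 'grasp_force': 0.0, 'grip_width': 1.0037229047797105} 0.0187
```

View pics/top0.png

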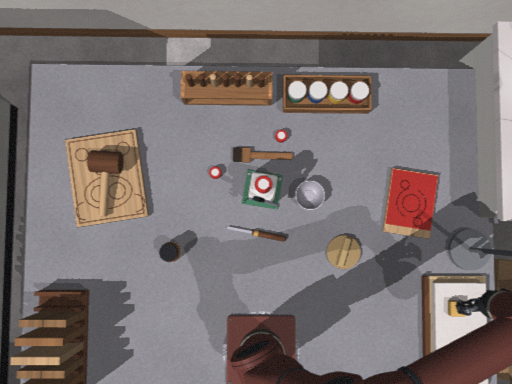

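View pics/side0.png

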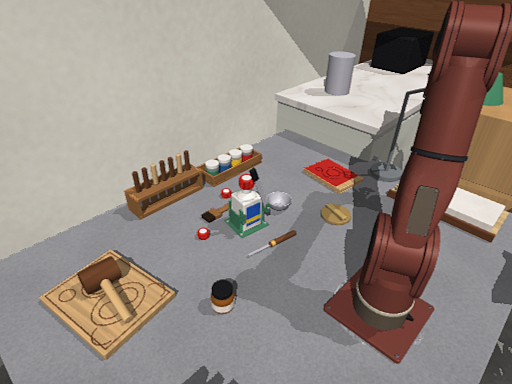

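The top view shows the white bottle with its red cap at (263,184) in the green holder. The loose caps at (281,135) and (215,172) are the look-alikes. The raised bar's black grip is near (260,200) in the top view and (254,174) in the side view.

```bash
python3 - <<'E'
from h import *
for n,(u0,u1,v0,v1) in(('top',(225,335,120,245)),('side',(190,300,150,245))):
    c=dict(np.load(f'pics/{n}0.npz')); P=pts(c); im=c['image'].astype(int)
    m=np.zeros((384,512),bool); m[v0:v1,u0:u1]=1
    r,g,b=im[...,0],im[...,1],im[...,2]
    X,Y,Z=P[...,0],P[...,1],P[...,2]
    def rep(t,k):
        q=P[k]; print(n,t,len(q), np.round(np.nanmedian(q,0),3) if len(q) else '', np.round(np.nanmin(q,0),3) if len(q) else '', np.round(np.nanmax(q,0),3)if len(q) else '')
    rep('capred',m&(r>120)&(g<70)&(Z>.15)); 
    rep('captop',m&(Z>.19)&(Z<.215)&(r>100)); rep('white',m&(Z>.19)&(r>170)&(g>170))
    rep('black',m&(r<50)&(g<50)&(b<50)&(Z>.08))
    rep('high',m&(Z>.215))
    k=m&(g>r+25)&(g>b+10)&(Z>.03)&(Z<.13); rep('green',k)
    q=P[k][:,:2].astype(np.float32); q=q[~np.isnan(q).any(1)]; R=cv2.minAreaRect(q*1000); print(R)
    k=m&(Z>.11)&(Z<.152)&(r>120)&(abs(r-b)<50); rep('bottlewhite',k)
    x=im[v0:v1,u0:u1].astype(np.uint8)[:,:,::-1]; cv2.imwrite(f'pics/{n}0c.png',cv2.resize(x[:],None,fx=5,fy=4.8 if n=='top' else 5,interpolation=cv2.INTER_CUBIC))
a=cv2.imread('pics/top0c.png');b=cv2.imread('pics/side0c.png')
a=cv2.resize(a,(400,455));b=cv2.resize(b,(400,345));o=np.zeros((455,800,3),np.uint8);o[:,:400]=a;o[:345,400:]=b;cv2.imwrite('pics/both0.png',o)
E
```

```text
top capred 85 [0.544 0.001 0.204] [ 0.517 -0.026  0.198] [0.566 0.023 0.211]
top captop 247 [ 0.541 -0.002  0.204] [ 0.487 -0.029  0.19 ] [0.569 0.023 0.212]
top white 82 [ 0.542 -0.002  0.204] [ 0.529 -0.017  0.197] [0.557 0.013 0.212]
top black 35 [0.492 0.011 0.266] [ 0.487 -0.001  0.238] [0.498 0.025 0.273]
top high 57 [0.493 0.011 0.263] [ 0.485 -0.008  0.224] [0.501 0.028 0.273]
top green 72 [0.507 0.041 0.094] [ 0.477 -0.056  0.062] [0.594 0.064 0.108]
((536.79345703125, -1.1713180541992188), (115.61328887939453, 105.45301055908203), 80.8940658569336)
top bottlewhite 364 [0.532 0.002 0.133] [ 0.498 -0.045  0.12 ] [0.587 0.041 0.15 ]
side capred 128 [0.526 0.016 0.193] [ 0.512 -0.025  0.166] [0.564 0.027 0.206]
side captop 163 [0.531 0.004 0.203] [ 0.484 -0.025  0.19 ] [0.564 0.027 0.215]
side white 39 [ 0.543 -0.     0.204] [ 0.525 -0.014  0.201] [0.556 0.016 0.206]
side black 70 [0.488 0.018 0.246] [ 0.484 -0.007  0.203] [0.52  0.03  0.268]
side high 93 [0.488 0.016 0.246] [ 0.481 -0.003  0.215] [0.499 0.03  0.27 ]
side green 275 [0.532 0.04  0.059] [ 0.472 -0.126  0.03 ] [0.873 0.067 0.105]
((678.1106567382812, -31.252166748046875), (122.42407989501953, 405.6773681640625), 78.9096450805664)
side bottlewhite 418 [0.518 0.016 0.132] [ 0.48  -0.046  0.11 ] [0.583 0.045 0.152]
```

View pics/both0.png

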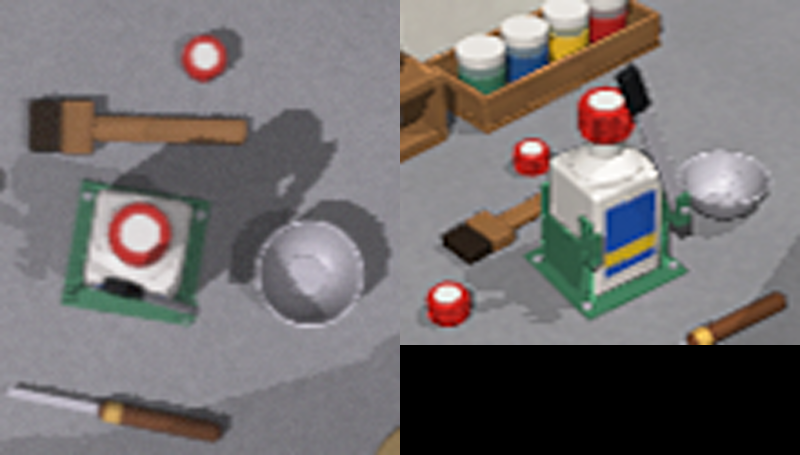

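Cap centre is about (0.542, -0.001, 0.204); its expected top height is 0.202, so that fits. Holder yaw is about -9°. The bar grip is near (0.49, 0.012, 0.247), which makes the bar angle about 70°, and the 173 mm radius matches the 170 mm given. I'll start moving to a waypoint now.

```bash
R='[[0.1,-0.08,-0.03,0],[0.2,-0.15,-0.06,0],[0.3,-0.23,-0.09,0],[0.4,-0.3,-0.12,0],[0.5,-0.38,-0.15,0],[0.6,-0.45,-0.18,0],[0.7,-0.53,-0.21,0],[0.8,-0.6,-0.24,0],[0.9,-0.68,-0.27,0],[1,-0.75,-0.3,0]]' ; unset R
python3 -m handwheel '[[0.1,-0.08,-0.03,0],[0.2,-0.15,-0.06,0],[0.3,-0.23,-0.09,0],[0.4,-0.3,-0.12,0],[0.5,-0.38,-0.15,0],[0.6,-0.45,-0.18,0],[0.7,-0.53,-0.21,0],[0.8,-0.6,-0.24,0],[0.9,-0.68,-0.27,0],[1,-0.75,-0.3,0]]' 85
python3 -m handwheel '[[0.1,-0.08,-0.03,0],[0.2,-0.15,-0.06,0],[0.3,-0.23,-0.09,0],[0.4,-0.3,-0.12,0],[0.5,-0.38,-0.15,0],[0.6,-0.45,-0.18,0],[0.7,-0.53,-0.21,0],[0.8,-0.6,-0.24,0],[0.9,-0.68,-0.27,0],[1,-0.75,-0.3,0]]'
python3 -m handwheel '[[0.1,-0.08,-0.03,0],[0.2,-0.15,-0.06,0],[0.3,-0.23,-0.09,0],[0.4,-0.3,-0.12,0],[0.5,-0.38,-0.15,0],[0.6,-0.45,-0.18,0],[0.7,-0.53,-0.21,0],[0.8,-0.6,-0.24,0],[0.9,-0.68,-0.27,0],[1,-0.75,-0.3,0]]'
cat >> h.py <<'E'
Cc=np.array([.542,-.001]); th=np.radians(-9)   # holder centre and yaw
xh=np.array([np.cos(th),np.sin(th)]); yh=np.array([-np.sin(th),np.cos(th)])
def H(x,y): return Cc+x*xh+y*yh
def go(x,y,z,psi):
    s=env.get_state(); q=s['tcp_rot']; a=2*np.arctan2(q[2],q[1]); p=s['eef_pos']
    d=np.array([x,y])-p[:2]
    t=(np.degrees(a)-psi+90)%180-90
    print('clock',s['clock'],'pos',p.round(4),'psi',np.degrees(a).round(2),'xyz/turn',
      (np.array([d@[np.cos(a),np.sin(a)],d@[np.sin(a),-np.cos(a)],p[2]-z])/.1).round(3),round(t/60,3))
E
python3 - <<'E'
from h import *
print(H(-50e-3,4e-3)); g=H(-.05,.004); go(g[0],g[1],.30,81)
E
```

```text
clock: 0.93
eef_pos: [0.2789, -0.5119, 0.2617]
tcp_rot: [0.0, 0.987, 0.162, 0.0]
wrist_force: [-0.2, -0.6, -0.1]
grip_width: 0.996
grasp_force: 0.0
clock: 1.77
eef_pos: [0.3498, -0.4089, 0.2916]
tcp_rot: [-0.0, 0.987, 0.162, -0.0]
wrist_force: [0.7, -0.3, 0.5]
grip_width: 0.998
grasp_force: 0.0
clock: 2.6
eef_pos: [0.4206, -0.3059, 0.3217]
tcp_rot: [-0.0, 0.987, 0.162, 0.0]
wrist_force: [0.4, -0.3, 1.2]
grip_width: 0.996
grasp_force: 0.0
[0.49324132 0.01077248]
clock 2.6 pos [ 0.4206 -0.3059  0.3217] psi 18.62 xyz/turn [ 1.699 -2.769  0.217] -1.04
```

```bash

python3 -m handwheel '[[0.06,-0.1,0,-0.1],[0.12,-0.2,0,-0.2],[0.18,-0.3,0,-0.3],[0.24,-0.4,0,-0.4],[0.3,-0.5,0,-0.5],[0.36,-0.6,0,-0.6],[0.42,-0.7,0,-0.7],[0.48,-0.8,0,-0.8],[0.54,-0.9,0,-0.9],[0.6,-1,0,-1]]' 40
python3 - <<'E'
from h import *
g=H(-.05,.004); go(g[0],g[1],.32,81)
E
```

```text
clock: 3.43
eef_pos: [0.4452, -0.192, 0.3215]
tcp_rot: [0.0, 0.772, 0.635, -0.0]
wrist_force: [-0.2, 1.1, -0.5]
grip_width: 0.466
grasp_force: 0.0
clock 3.4333 pos [ 0.4452 -0.192   0.3215] psi 78.9 xyz/turn [2.083 0.081 0.015] -0.035
```

```bash

python3 -m handwheel '[[0.1,0.01,0,0],[0.2,0.01,0,0],[0.3,0.02,0,0],[0.4,0.02,0,0],[0.5,0.03,0,0],[0.6,0.04,0,-0.01],[0.7,0.05,0,-0.02],[0.8,0.06,0,-0.03],[0.9,0.07,0,-0.035],[1,0.08,0,-0.035]]'
python3 -m handwheel '[[0.1,0,0,0],[0.2,0,0,0],[0.3,0,0,0],[0.4,0,0,0],[0.5,0,0,0],[0.6,0,0,0],[0.7,0,0,0],[0.8,0,0,0],[0.9,0,0,0],[1,0,0,0]]'
python3 - <<'E'
from h import *
g=H(-.05,.004); go(g[0],g[1],.226,81)
c=snap('side','s1'); x=c['image'][100:250,180:330,::-1]; cv2.imwrite('pics/s1c.png',cv2.resize(x,(600,600),interpolation=cv2.INTER_CUBIC))
E
```

```text
clock: 4.27
eef_pos: [0.4728, -0.0957, 0.3213]
tcp_rot: [-0.0, 0.762, 0.648, -0.0]
wrist_force: [-0.1, 0.9, 0.2]
grip_width: 0.467
grasp_force: 0.0
clock: 5.1
eef_pos: [0.4887, 0.003, 0.3213]
tcp_rot: [-0.0, 0.762, 0.648, -0.0]
wrist_force: [0.0, -0.9, 0.7]
grip_width: 0.465
grasp_force: 0.0
clock 5.1 pos [0.4887 0.003  0.3213] psi 80.71 xyz/turn [0.084 0.032 0.953] -0.005
```

View pics/s1c.png

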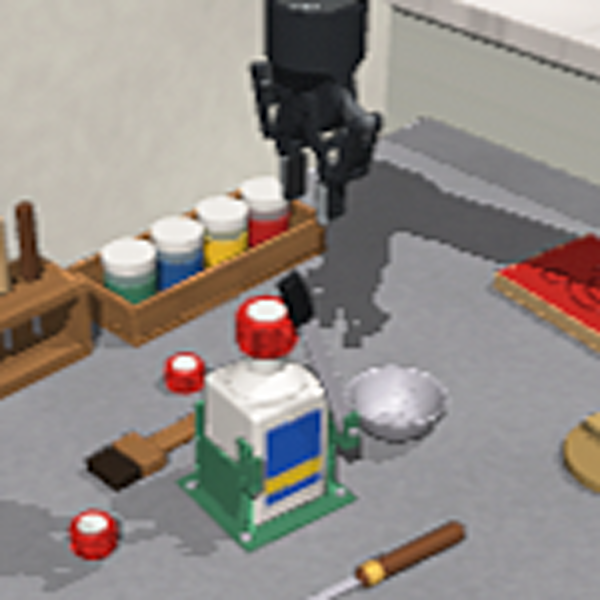

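The open fingers at crop (315,190) straddle the plane of the bar grip at crop (297,298), right above it. I'll go down and pinch.

```bash

python3 -m handwheel '[[0.02,0.01,0.1,0],[0.04,0.02,0.2,0],[0.06,0.03,0.3,0],[0.08,0.03,0.4,0],[0.08,0.03,0.5,0],[0.08,0.03,0.6,0],[0.08,0.03,0.7,0],[0.08,0.03,0.8,0],[0.08,0.03,0.88,0],[0.08,0.03,0.95,0]]'
python3 -m handwheel '[[0,0,0,0],[0,0,0,0],[0,0,0,0],[0,0,0,0],[0,0,0,0],[0,0,0,0],[0,0,0,0],[0,0,0,0],[0,0,0,0],[0,0,0,0]]' 0
python3 - <<'E'
from h import *
p=env.get_state()['eef_pos']; d=p[:2]-Cc; print('holder frame',d@xh,d@yh,p[2]-.0 + env.pinch_z); g=H(-.05,.004); go(g[0],g[1],.226,81)
c=snap('side','s2'); x=c['image'][130:230,200:300,::-1]; cv2.imwrite('pics/s2c.png',cv2.resize(x,(500,500),interpolation=cv2.INTER_CUBIC))
E
```

```text
clock: 5.98
eef_pos: [0.4927, 0.0093, 0.2253]
tcp_rot: [-0.0, 0.762, 0.647, -0.0]
wrist_force: [-0.0, -0.2, 0.4]
grip_width: 0.465
grasp_force: 0.0
clock: 6.82
eef_pos: [0.4932, 0.0093, 0.2266]
tcp_rot: [0.0, 0.762, 0.647, 0.0]
wrist_force: [5.1, -1.3, -1.0]
grip_width: 0.147
grasp_force: 59.4
holder frame -0.04985939361354009 0.0025430758909792896 0.2452563237630323
clock 6.8167 pos [0.4932 0.0093 0.2266] psi 80.7 xyz/turn [ 0.015 -0.001  0.006] -0.005
```

View pics/s2c.png

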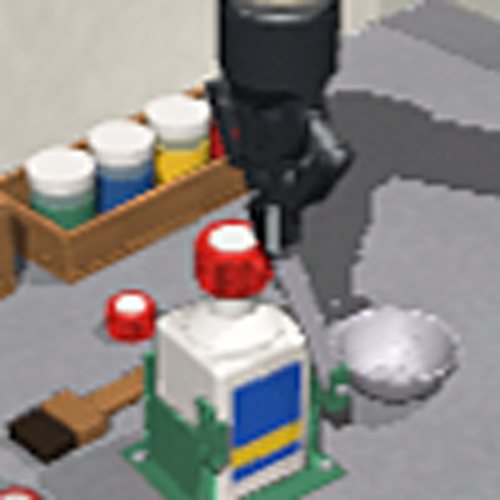

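Pinched at 12.5 mm with the measured radius at 169.9 mm and the angle at 70.5°. Now I'll follow the arc down.

```bash

python3 -m handwheel '[[0.065,0,0.025,0],[0.129,0,0.052,0],[0.192,0,0.082,0],[0.254,0,0.114,0],[0.314,0,0.149,0],[0.373,0,0.187,0],[0.431,0,0.226,0],[0.486,0,0.268,0],[0.54,0,0.313,0],[0.592,0,0.359,0]]'
python3 -m handwheel '[[0.05,0,0.049,0],[0.098,0,0.099,0],[0.144,0,0.152,0],[0.188,0,0.206,0],[0.229,0,0.262,0],[0.268,0,0.32,0],[0.305,0,0.379,0],[0.339,0,0.44,0],[0.371,0,0.502,0],[0.4,0,0.565,0]]'
python3 - <<'E'
from h import *
p=env.get_state()['eef_pos']; d=p[:2]-Cc; y=d@yh+.054; z=p[2]+env.pinch_z-.085; print('holder x',d@xh,'r',np.hypot(y,z),np.degrees(np.arctan2(z,y)))
g=H(-.05,.116); go(g[0],g[1],.0663,81)
E
```

```text
clock: 7.7
eef_pos: [0.5028, 0.0689, 0.1903]
tcp_rot: [0.0, 0.762, 0.648, 0.0]
wrist_force: [3.7, -0.9, 3.9]
grip_width: 0.143
grasp_force: 58.5
clock: 8.53
eef_pos: [0.5091, 0.1086, 0.1336]
tcp_rot: [-0.0, 0.762, 0.648, 0.001]
wrist_force: [3.7, 0.9, 4.5]
grip_width: 0.138
grasp_force: 58.3
holder x -0.049620291111397895 r 0.17088923412760332 23.196941809032644
clock 8.5333 pos [0.5091 0.1086 0.1336] psi 80.75 xyz/turn [ 0.129 -0.004  0.673] -0.004
```

```bash

python3 -m handwheel '[[0.027,0,0.065,0],[0.05,0,0.13,0],[0.071,0,0.197,0],[0.09,0,0.264,0],[0.105,0,0.332,0],[0.118,0,0.4,0],[0.128,0,0.469,0],[0.133,0,0.539,0],[0.136,0,0.608,0],[0.136,0,0.685,0]]'
python3 - <<'E'
from h import *
p=env.get_state()['eef_pos']; d=p[:2]-Cc; y=d@yh+.054; z=p[2]+env.pinch_z-.085; print('holder x',d@xh,'r',np.hypot(y,z),np.degrees(np.arctan2(z,y)),env.get_state()['wrist_force'])
E
```

```text
clock: 9.37
eef_pos: [0.5114, 0.1222, 0.0652]
tcp_rot: [-0.0, 0.762, 0.648, 0.001]
wrist_force: [-0.2, 2.0, 35.6]
grip_width: 0.141
grasp_force: 63.8
holder x -0.04950065988962523 r 0.17090955517169681 -0.37080395640147473 [-0.16091287  2.00529491 35.62964075]
```

The bar is stopped in the catch: angle 0°, 35 N of reaction. Releasing and rising.

```bash

python3 -m handwheel '[[0,0,-0.005,0],[0,0,-0.01,0],[0,0,-0.01,0],[0,0,-0.01,0],[0,0,-0.05,0],[0,0,-0.2,0],[0,0,-0.4,0],[0,0,-0.6,0],[0,0,-0.8,0],[0,0,-1,0]]' 50
python3 -m handwheel '[[0,0,-0.1,0],[0,0,-0.2,0],[0,0,-0.3,0],[0,0,-0.4,0],[0,0,-0.5,0],[0,0,-0.6,0],[0,0,-0.7,0],[0,0,-0.8,0],[0,0,-0.9,0],[0,0,-1,0]]' 85
python3 - <<'E'
from h import *
c=snap('side','s3'); t=snap('top','t3'); P=pts(t)
im=t['image'].astype(int); r,g,b=im[...,0],im[...,1],im[...,2]; Z=P[...,2]
m=np.zeros((384,512),bool); m[165:215,235:290]=1
for n,k in(('white',m&(r>170)&(g>170)&(Z>.18)&(Z<.22)),('cap',m&(Z>.18)&(Z<.22))):
    q=P[k]; print(n,len(q),np.nanmedian(q,0),(np.nanmin(q,0)+np.nanmax(q,0))/2)
go(*Cc,.24,81)
a=c['image'][130:250,190:310,::-1];b=t['image'][150:230,215:295,::-1]
cv2.imwrite('pics/b3.png',np.hstack([cv2.resize(v,(400,400),interpolation=cv2.INTER_CUBIC) for v in(a,b)]))
E
```

```text
clock: 10.2
eef_pos: [0.5108, 0.1207, 0.1667]
tcp_rot: [-0.0, 0.762, 0.647, -0.0]
wrist_force: [-0.6, -0.0, 0.5]
grip_width: 0.586
grasp_force: 0.0
clock: 11.03
eef_pos: [0.5111, 0.1208, 0.2664]
tcp_rot: [-0.0, 0.762, 0.648, 0.0]
wrist_force: [0.2, -0.2, 1.0]
grip_width: 0.992
grasp_force: 0.0
white 22 [ 0.53497286 -0.01073657  0.20450829] [ 0.53298293 -0.00953279  0.20070274]
cap 251 [ 0.54138379 -0.00178075  0.20344424] [ 0.54233504 -0.00326489  0.19652097]
clock 11.1333 pos [0.5119 0.1211 0.2674] psi 80.71 xyz/turn [-1.156  0.495  0.274] -0.005
```

View pics/b3.png

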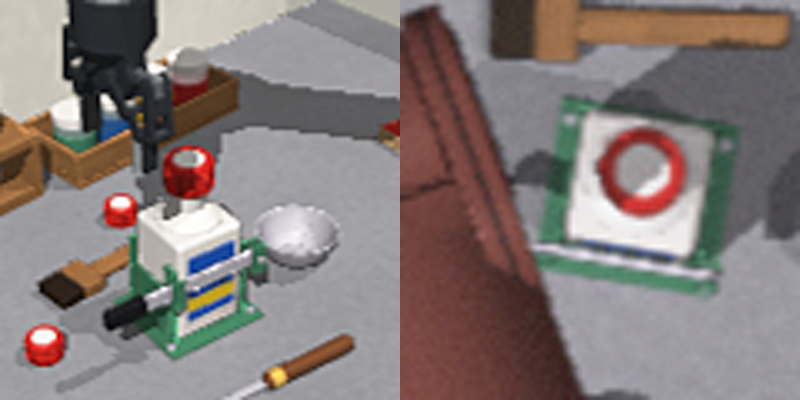

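The bar lies closed across the bottle's front, with the grip beyond the catch at left crop (125,313). The cap is still on, at right crop (641,172). Next I'll move over the cap and grip it.

```bash

python3 -m handwheel '[[-0.1,0.05,0,0],[-0.2,0.1,0,0],[-0.3,0.15,0,0],[-0.4,0.2,0,0],[-0.5,0.25,0,0],[-0.6,0.3,0,0],[-0.7,0.35,0,0],[-0.8,0.4,0,0],[-0.9,0.45,0,0],[-1,0.49,0,0]]'
python3 -m handwheel '[[-0.1,0,0,0],[-0.166,0.005,0.05,0],[-0.166,0.005,0.15,0],[-0.166,0.005,0.27,0],[-0.166,0.005,0.4,0],[-0.166,0.005,0.52,0],[-0.166,0.005,0.64,0],[-0.166,0.005,0.76,0],[-0.166,0.005,0.88,0],[-0.166,0.005,1,0]]'
python3 -m handwheel '[[0,0,0,0],[0,0,0,0],[0,0,0,0],[0,0,0,0],[0,0,0,0],[0,0,0,0],[0,0,0,0],[0,0,0,0],[0,0,0,0],[0,0,0,0]]' 40
python3 - <<'E'
from h import *
go(*Cc,.166,81); print(env.get_state()['torque'])
E
```

```text
clock: 11.97
eef_pos: [0.5437, 0.013, 0.2654]
tcp_rot: [-0.0, 0.762, 0.647, 0.0]
wrist_force: [0.0, 0.5, 0.1]
grip_width: 0.995
grasp_force: 0.0
clock: 12.8
eef_pos: [0.541, -0.0021, 0.1641]
tcp_rot: [-0.0, 0.762, 0.648, -0.0]
wrist_force: [0.3, -0.5, 0.6]
grip_width: 0.998
grasp_force: 0.0
clock: 13.63
eef_pos: [0.5416, -0.0023, 0.166]
tcp_rot: [0.0, 0.762, 0.647, 0.0]
wrist_force: [1.7, 1.5, 2.9]
grip_width: 0.621
grasp_force: 64.4
clock 13.6333 pos [ 0.5416 -0.0023  0.166 ] psi 80.7 xyz/turn [ 0.013  0.002 -0.   ] -0.005
[ 0.04583617 -0.34688637 -0.02352679]
```

```bash

python3 -m handwheel '[[0,0,0.015,0],[0,0,0.03,0],[0,0,0.045,0],[0,0,0.06,0],[0,0,0.07,0],[0,0,0.075,0],[0,0,0.075,0],[0,0,0.075,0],[0,0,0.075,0],[0,0,0.075,0]]'
```

```text
clock: 14.47
eef_pos: [0.5417, -0.0023, 0.1588]
tcp_rot: [0.001, 0.762, 0.647, 0.001]
wrist_force: [-0.0, 0.4, 8.8]
grip_width: 0.62
grasp_force: 65.2
```

Pressed about 6–7 mm at 8.8 N. I'll press slightly more and turn 60° anticlockwise.

```bash

python3 -m handwheel '[[0,0,0.01,0],[0,0,0.01,-0.1],[0,0,0.01,-0.2],[0,0,0.01,-0.32],[0,0,0.01,-0.44],[0,0,0.01,-0.56],[0,0,0.01,-0.68],[0,0,0.01,-0.8],[0,0,0.01,-0.9],[0,0,0.01,-1]]'
python3 - <<'E'
from h import *
s=env.get_state();print(s['torque'],s['joints']); go(.5417,-.0023,.166,141)
E
```

```text
clock: 15.3
eef_pos: [0.5423, -0.0024, 0.1581]
tcp_rot: [0.001, 0.334, 0.943, 0.0]
wrist_force: [2.2, -0.1, 10.0]
grip_width: 0.623
grasp_force: 65.5
[-0.05231784 -0.39820351 -0.06198735] [ 0.53286761  0.23323581 -0.69039985  1.79595815  0.16151644  1.16658337
  0.68250599]
clock 15.3 pos [ 0.5423 -0.0024  0.1581] psi 141.0 xyz/turn [ 0.005 -0.003 -0.079] 0.0
```

```bash

python3 -m handwheel '[[0,0,-0.03,0],[0,0,-0.06,0],[0,0,-0.1,0],[0,0,-0.14,0],[0,0,-0.18,0],[0,0,-0.22,0],[0,0,-0.26,0],[0,0,-0.3,0],[0,0,-0.35,0],[0,0,-0.4,0]]'
python3 -m handwheel '[[0,0,-0.05,0],[0,0,-0.1,0],[0,0,-0.15,0],[0,0,-0.2,0],[0,0,-0.26,0],[0,0,-0.32,0],[0,0,-0.37,0],[0,0,-0.41,0],[0,0,-0.44,0],[0,0,-0.44,0]]'
python3 - <<'E'
from h import *
c=snap('side','s4'); P=pts(c); im=c['image'].astype(int); r,g,b=im[...,0],im[...,1],im[...,2]
m=np.zeros((384,512),bool); m[130:200,215:285]=1
q=P[m&(r>90)&(g<70)&(P[...,2]>.2)]; print('cap z',np.nanpercentile(q,[2,50,98],axis=0))
q=P[m&(r>120)&(abs(r-g)<40)&(P[...,2]>.15)&(P[...,2]<.2)]; print('neck',len(q),np.nanpercentile(q,[2,50,98],axis=0))
go(.5417,-.0023,.242,141); print(env.get_state()['joint_vel'].round(4))
a=c['image'][110:240,180:310,::-1]; cv2.imwrite('pics/s4c.png',cv2.resize(a,(600,600),interpolation=cv2.INTER_CUBIC))
E
```

```text
clock: 16.13
eef_pos: [0.5409, -0.0024, 0.1973]
tcp_rot: [-0.0, 0.336, 0.942, -0.0]
wrist_force: [-0.5, -0.4, -0.8]
grip_width: 0.619
grasp_force: 64.2
clock: 16.97
eef_pos: [0.5414, -0.0023, 0.2416]
tcp_rot: [0.0, 0.336, 0.942, 0.0]
wrist_force: [-1.1, -0.1, -1.0]
grip_width: 0.623
grasp_force: 64.2
cap z [[ 0.51147696 -0.02268057  0.24824463]
 [ 0.52524617  0.01450044  0.26847714]
 [ 0.55738063  0.02493159  0.28017215]]
neck 121 [[ 0.52231234 -0.01956057  0.1510636 ]
 [ 0.52853338  0.00702663  0.17655453]
 [ 0.55865359  0.02146485  0.18849689]]
clock 17.0167 pos [ 0.5412 -0.0023  0.2412] psi 140.7 xyz/turn [-0.004  0.003 -0.008] -0.005
[ 0.0004  0.006   0.0008  0.0109 -0.0001 -0.0057 -0.0007]
```

View pics/s4c.png

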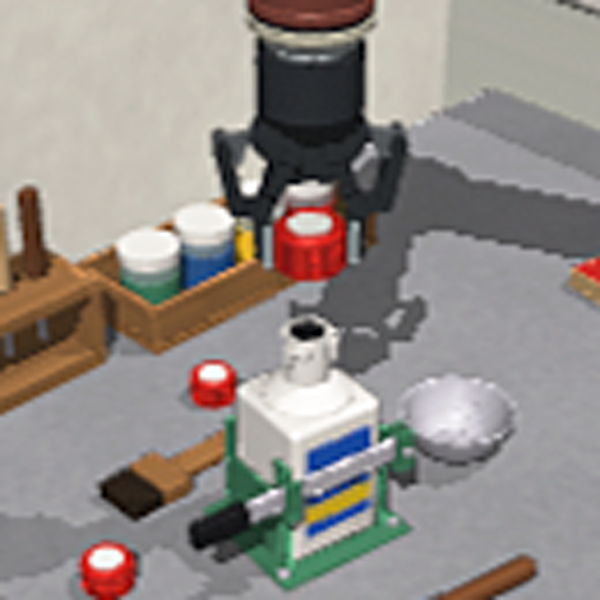

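The cap hangs level in the gripper at crop (312,245), straight above the open mouth at crop (308,328), with its underside about 0.247 against the mouth at 0.186. The bar is closed and the bottle stands in the holder. I'll let it settle, then hand in.

```bash

python3 -m handwheel '[[0,0,0,0],[0,0,0,0],[0,0,0,0],[0,0,0,0],[0,0,0,0],[0,0,0,0],[0,0,0,0],[0,0,0,0],[0,0,0,0],[0,0,0,0]]'
python3 -c "
from workcell import env
print(env.close_job())"
```

```text
clock: 17.85
eef_pos: [0.5411, -0.0023, 0.2409]
tcp_rot: [0.0, 0.336, 0.942, 0.0]
wrist_force: [-0.9, -0.2, -1.2]
grip_width: 0.619
grasp_force: 64.2
the job is handed in; nothing more can be done
None
```

The bar is down in its catch, and the cap is off and held level about 6 cm above the open mouth; I handed the job in at about 18 s, with no verdict returned.

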